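# Hold a filter cap at its vent mark

### The arm

A 6-joint arm with a two-finger parallel gripper is mounted at the origin on a cart in front of the work surface, level with it; the furniture and walls round the work are solid. World frame = base frame: x ahead of the robot, y to its left, z up, the work surface at z = 0. Lengths are in m, angles in degrees, forces in N, time in s.
With the tool pointing down it reaches from about 0.325 to 0.85 m from the base axis. Payload 15.5 kg.
Tool frame: the origin (TCP) lies at the very end of the fingers, on their centre line; the grasp point (between the pads) lies arm.grip_depth behind it (arm.grip_depth is the distance from the TCP to the grasp point, in m); z points along the fingers, y is the line along which they close (so a half turn about z gives the same grasp; the last joint's range is limited). The gripper opens to 91 mm and grips with 3 to 60 N. Pads are 32 mm wide; open, the fingers measure 118 mm over their backs; the gripper's body (76 mm by 178 mm) begins 60 mm behind the grasp point.
Start: joints at [70.445, 28.281, 77.091, -0, 74.628, -5.472], TCP at [0.152, 0.606, 0.214] pointing down, gripper open.
Joint ranges: [-166.48, 166.48], [-47.26, 123.95], [12.59, 153.08], [-70.14, 250.14], [6.76, 159.57], [-176.63, 176.63]. Speed limits (degrees/s): [108.29, 108.29, 147.25, 172.46, 172.46, 172.46].

### API

Orientations are given as a 3x3 rotation matrix whose columns are the frame's x, y, z axes.
In Python, from rig import arm gives the robot as it stands. Calls block until the motion is done:
- arm.move_to(position, orientation): joint-space move of the TCP to a pose.
- arm.move_l(position, orientation=None, feed=0.15): straight line of the TCP; orientation=None keeps the orientation; feed is the mean speed in m/s.
- arm.move_joints(angles): joint-space move.
- arm.grip(opening): finger opening in m; the grip force is fixed at half the most; returns when the fingers have stopped.
- arm.sleep(seconds).
- arm.solve_ik(position, orientation): joint angles nearest the present ones, or None.
- arm.snapshot(name): name is "scene" or "top" or "wrist"; returns the picture (400x640x3 uint8, red, green, blue); there is no depth.
- arm.get_calibration(name): a dict with "intrinsics" (3x3 intrinsics, pixels), "k1" (the pictures are not rectified: a ray, as slopes to the right and down, at radius r is drawn at 1 + k1 r^2 times it, then the intrinsics apply), "cam_to_world" (4x4, takes a point from camera to world coordinates). Camera axes: x right, y down, z forward; pixel columns grow to the right and rows downward; lengths in m; the calibration is good to about 2 mm. A picture is of the moment at which its call begins: read the wrist's pose just before it. get_calibration takes no time and is no camera call; for the wrist camera it gives the pose at the moment of the call.
A pose or a line that the arm cannot do raises arm.Unreachable and nothing moves.
- arm.sign_off(): hands the job in; it is judged then, once.
Readings, each from a call of its own:
- arm.current_t(): time.
- arm.current_joint_positions(): joint angles.
- arm.current_dq(): joint speeds.
- arm.current_tau(): joint torques, N m.
- arm.current_ee_pos(): TCP position.
- arm.current_tool_rot(): TCP orientation.
- arm.current_force(): force on the tool from outside, world axes, zero at the start.
- arm.current_torque(): the same for the moment, N m.
- arm.current_width(): finger opening in m.
- arm.current_grasp_force(): force on a finger pad.
Only numpy, scipy, OpenCV 4.12 (cv2) and the standard library are available. Lean on these libraries where they do the work, as an engineer would, in place of code of your own. Each camera call takes 0.05 s, during which the arm holds its last target. There are 200 camera calls.

### The job

Put the red bayonet cap into the blue filter housing on the bench: its two lugs go down through the two notches until the flange sits flat on the rim. Turn it clockwise (seen from above) against its spring to the yellow vent mark, half-way to the lock, and finish while still gripping it there so that the housing can vent: never turn it on towards the red mark, where it clicks locked, and leave everything else on the bench where it is.

Things in the scene. Friction and masses are not known exactly. Their poses are not given: they have to be found in the camera images.
- cap: Red bayonet cap, 150 g, loose, standing on its nose. Origin: centre of the underside of the nose; z up its axis; x along the bar grip and both lugs (it may go in either way round). Flange 84 mm across, 26 to 32 mm above the origin, white line at each end of the bar. Nose 56 mm across, tapering to 42 mm over its lowest 9 mm.
- cap_grip (a point): Middle of the cap's black bar grip, 48 mm above the cap's origin. The bar is 62 mm long (cap x), 14 mm wide (cap y), flat-sided, from 32 to 63 mm above the cap's origin.
- cap_lugs (a point): Point on the cap's axis midway between its two steel lugs, 14 mm above the cap's origin. Lug tips 76 mm apart along the cap's x; each lug 12 mm wide and 6 mm high.
- housing: Blue round filter housing, 100 mm across, fixed upright on a 116 mm round foot; place and yaw differ each time. Origin: centre of the foot's underside, at bench height; z up; x runs through both notches. With the cap's flange flat on the rim the cap's origin is 59 mm above this origin; with its lugs in the notches the cap's x lies along the housing's x.
- mouth (a point): Centre of the housing's open mouth, level with the rim, 85 mm above the housing's origin. Round opening 60 mm across in an aluminium collar 7 mm thick; two notches 18 mm wide through the collar at the housing's +x and -x, marked by white lines on the rim. Below the collar the lugs can turn clockwise from above (negative yaw); the other way is blocked after about 7 degrees.
- vent_mark: The two yellow lines on the housing's rim, at opposite sides, half-way to the lock. Origin as the housing's; x runs through both lines, 48 degrees (0.84 rad) clockwise from above of the housing's x. The cap is at the mark when its x lies along this x, either way round. Spring pins resist from about 63 degrees, the cap clicks locked at 96 degrees (red lines).
- vent_ring (a joint): Turn of the sprung ring inside the housing, rad; 0 at rest, grows clockwise. The lugs meet it after some 5 to 8 degrees of turn and push it on; it pushes back with about 0.06 N m at first and 0.1 N m at the vent mark, where it reads about 0.78.
- grease_tin: bystander: yellow tin with red lid, 69 mm across, 60 mm high; origin under its centre
- tape_measure: bystander: yellow pocket tape, 54x80x68 mm; origin under its centre
- spare_nut: bystander: rusty hexagon nut, 34 mm; origin under its centre
- reel: bystander: white line reel standing on end, 46 mm across, 33 mm high; origin under its centre
- block_red: bystander: red hardwood block, 204x116x36 mm
Not all that is in view belongs to the job. What is shaped like the cap but green or purple is not meant.

How it is judged (in metres and radians):
On the way, in this order (a step that is already met when the one before it is completed fails the run):
1. the cap is lifted off the bench, above the housing's collar (height (world z) of cap above 0.078 m), for 0.1 s.
2. the cap is in the housing with its flange down on the rim (z of cap in the frame of housing below 0.063 m and horizontal distance between cap and housing below 0.006 m and angle between cap's own z axis and vertical below 0.08 rad), for 0.1 s.
At the end, for the whole second after the job is handed in: Cap in the housing, flange within 4 mm of the rim, 6 mm off axis, 0.08 rad tilt at most; bar within 0.15 rad of the yellow vent mark; sprung ring at 0.45 to 1.0; at rest, and the gripper still presses on the cap with over 2 N (all of step 2 and angle between the x axis of cap and the x axis of vent_mark, either way round below 0.15 rad and value of joint vent_ring between 0.45 and 1 rad and contact force between the fingers and cap above 2 N and angular speed of cap below 0.15 rad/s); the arm keeps its last pose, push and grip.
It fails at once if the cap is turned on well past the vent mark, into the lock spring (value of joint vent_ring above 1.3 rad).
It fails at once if something else on the bench is shifted by more than 30 mm (distance of any of grease_tin, tape_measure, spare_nut, reel, block_red from where it was at the start of the episode above 0.03 m).
It also fails if it takes over 48 s, if anything falls off the work surface, if the arm or the gripper's body presses on something with over 40 N, if the wrist force passes 120 N, or if a joint passes its speed limit or range.

## Working session

There is one attempt and no reset: what is moved stays moved. The work goes in short steps, each a Python script; the robot and the scene stay as the last script left them, time stands still between calls to the robot, and variables do not carry over. Pictures are saved under pics/ and viewed, at most 10 in all, crops included, and the job is handed in when it is done.

```bash
mkdir -p pics; cat > h.py <<'E'
import numpy as np, cv2
from rig import arm
def save(n,f):
    c=arm.get_calibration(n); im=arm.snapshot(n); cv2.imwrite(f'pics/{f}.png',im[:,:,::-1]); np.savez(f'pics/{f}.npz',im=im,K=c['intrinsics'],k1=c['k1'],T=c['cam_to_world'])
def ray2(f,uv,z):
    d=np.load(f'pics/{f}.npz'); K=d['K'];T=d['T'];k1=float(d['k1'])
    uv=np.atleast_2d(np.array(uv,float)); D=np.c_[(uv[:,0]-K[0,2])/K[0,0],(uv[:,1]-K[1,2])/K[1,1]]
    p=D.copy()
    for _ in range(30): p=D/(1+k1*(p**2).sum(1,keepdims=True))
    w=np.c_[p,np.ones(len(p))]@T[:3,:3].T; o=T[:3,3]
    return o+w*((z-o[2])/w[:,2])[:,None]
def proj(f,P):
    d=np.load(f'pics/{f}.npz'); K=d['K'];T=d['T'];k1=float(d['k1'])
    q=(np.atleast_2d(P)-T[:3,3])@T[:3,:3]; p=q[:,:2]/q[:,2:]; p=p*(1+k1*(p**2).sum(1,keepdims=True))
    return p@K[:2,:2].T+K[:2,2]
def R(yaw): # tool down, tool y at yaw (rad)
    y=np.array([np.cos(yaw),np.sin(yaw),0]); z=np.array([0,0,-1.]); return np.c_[np.cross(y,z),y,z]
E
python3 - <<'E'
from h import *
save('top','top0'); save('scene','scene0')
print(arm.get_calibration('top')); print(arm.get_calibration('wrist')['cam_to_world'],arm.grip_depth, arm.current_tool_rot())
E
```

```text
{'intrinsics': array([[362.10911397,   0.        , 325.3746876 ],
       [  0.        , 362.10911397, 196.61378707],
       [  0.        ,   0.        ,   1.        ]]), 'k1': -0.06474156050732702, 'cam_to_world': array([[-0.0169001 , -0.99729282,  0.0715641 ,  0.52891019],
       [-0.99978506,  0.01599586, -0.01318974, -0.09911711],
       [ 0.0120093 , -0.07177163, -0.99734879,  1.31926235],
       [ 0.        ,  0.        ,  0.        ,  1.        ]])}
[[ 2.43886376e-01  9.25740080e-01  2.89006470e-01  6.93204924e-02]
 [ 9.69803748e-01 -2.32695880e-01 -7.30295746e-02  6.26565910e-01]
 [-3.55789574e-04  2.98090476e-01 -9.54537554e-01  3.84988582e-01]
 [ 0.00000000e+00  0.00000000e+00  0.00000000e+00  1.00000000e+00]] 0.0188 [[-9.69947381e-01  2.43314476e-01 -3.79011933e-04]
 [ 2.43314739e-01  9.69946879e-01 -9.94643568e-04]
 [ 1.25610263e-04 -1.05697111e-03 -9.99999434e-01]]
```

View pics/top0.png

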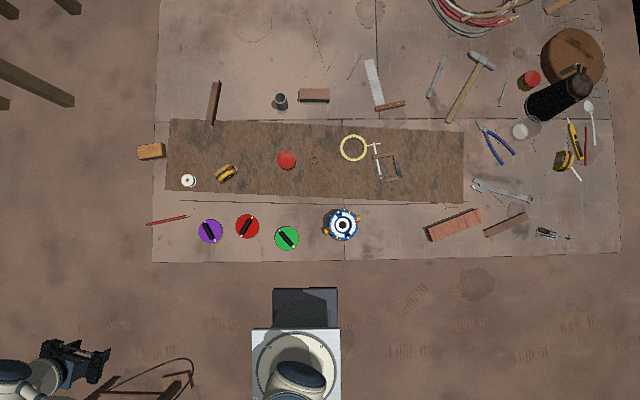

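View pics/scene0.png

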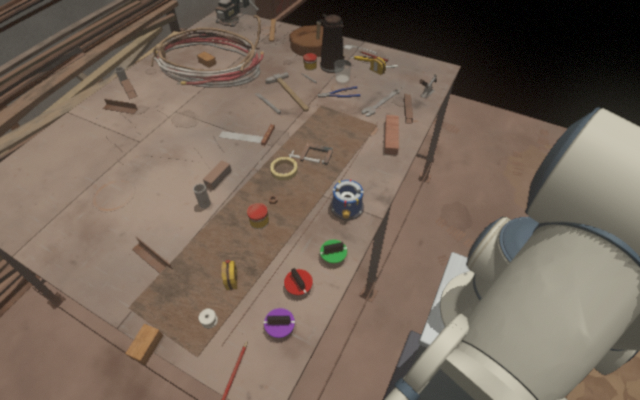

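The top view shows the red cap at about (247,226) between the purple one (210,231) and the green one (286,238). The housing is at (342,225).

```bash
python3 - <<'E'
from h import *
c=ray2('top0',[247,226],0.045)[0]; h=ray2('top0',[342.5,225],0.085)[0]
print(c,h,ray2('top0',[[210,231],[286,238]],.045))
T=arm.get_calibration('wrist')['cam_to_world']; R0=arm.current_tool_rot(); p0=arm.current_ee_pos()
print('cam in tool', R0.T@(T[:3,3]-p0), R0.T@T[:3,:3])
for n,p in (('wc',c),('wh',h)):
    best=None
    q0=np.array(arm.current_joint_positions())
    for a in np.arange(0,360,15):
        r=R(np.radians(a)); cit=(R0.T@(T[:3,3]-p0)); zc=r@R0.T@T[:3,2]
        # place camera so that optical axis hits p at TCP height .23
        ch=0.24+ (r@cit)[2]; cam=p-zc*((p[2]-ch)/zc[2]); t=cam-r@cit
        q=arm.solve_ik(t,r)
        if q is None: continue
        s=np.abs(np.array(q)-q0).max()
        if best is None or s<best[0]: best=(s,a,t,r)
    print(n,best[:3])
    arm.move_to(best[2],best[3]); arm.sleep(.2); save('wrist',n)
print(arm.current_t())
a=np.load('pics/wc.npz')['im'];b=np.load('pics/wh.npz')['im']
E
```

```text
[0.52133227 0.16093203 0.045     ] [ 0.51972818 -0.17206383  0.085     ] [[0.50564084 0.29175708 0.045     ]
 [0.47732264 0.0243148  0.045     ]]
cam in tool [ 0.08520243 -0.00025053 -0.17156296] [[-5.89450734e-04 -9.54500060e-01 -2.98210140e-01]
 [ 9.99999580e-01 -7.71752304e-04  4.93568509e-04]
 [-7.01255534e-04 -2.98209724e-01  9.54500115e-01]]
wc (np.float64(56.47175470291627), np.int64(15), array([0.5138023 , 0.18926989, 0.24      ]))
wh (np.float64(36.8341346848451), np.int64(330), array([ 0.52821098, -0.15753452,  0.24      ]))
3.9
```

View pics/wc.png

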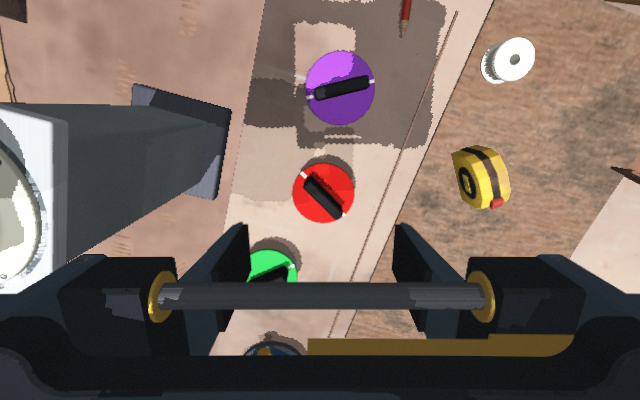

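View pics/wh.png

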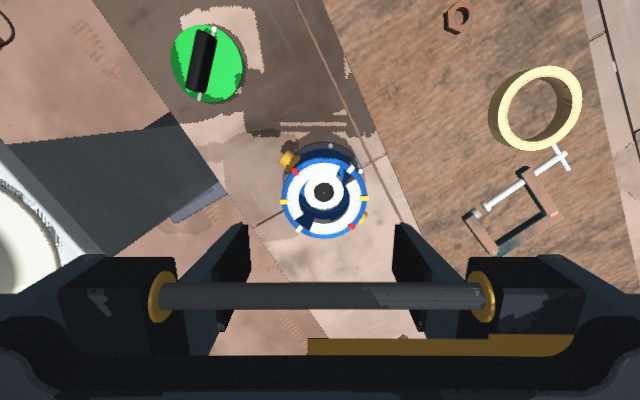

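The wrist views show the cap at (323,193) with its bar running upper-left to lower-right. The housing is at (324,195), with white lines near (360,170) and (298,231) and yellow ones near (283,202) and (367,198). Next I rectify both onto their known planes.

```bash
cat >> h.py <<'E'
def warp(f,c,z,half=.065,n=400):
    g=(np.arange(n)+.5)/n*2-1
    X,Y=np.meshgrid(c[0]+g*half,c[1]-g*half)  # col=+x, row=-y
    uv=proj(f,np.c_[X.ravel(),Y.ravel(),np.full(X.size,z)]).astype(np.float32)
    return cv2.remap(np.load(f'pics/{f}.npz')['im'],uv[:,0].reshape(n,n),uv[:,1].reshape(n,n),cv2.INTER_LINEAR)
def w2(px,c,half=.065,n=400):
    px=np.atleast_2d(px); g=(px+.5)/n*2-1; return np.c_[c[0]+g[:,0]*half,c[1]-g[:,1]*half]
E
python3 - <<'E'
from h import *
c=[.5213,.1609];h=[.5197,-.1721]
a=warp('wc',c,.032);b=warp('wh',h,.085)
cv2.imwrite('pics/w1.png',np.hstack([a,b])[:,:,::-1])
def circ(m,c):
    k,_=cv2.findContours(m.astype(np.uint8),0,cv2.CHAIN_APPROX_NONE); k=max(k,key=cv2.contourArea); hull=cv2.convexHull(k)
    (x,y),r=cv2.minEnclosingCircle(hull); el=cv2.fitEllipse(k); return w2([x,y],c),r*.325,w2(el[0],c),np.array(el[1])*.325/2
hs=lambda i:cv2.cvtColor(i,cv2.COLOR_RGB2HSV)
A=hs(a);B=hs(b)
print(circ(((A[...,0]<8)|(A[...,0]>172))&(A[...,1]>150)&(A[...,2]>100),c))
m=((B[...,0]>98)&(B[...,0]<125)&(B[...,1]>120)&(B[...,2]>90)); print(circ(m,h))
E
```

```text
(array([[0.523575, 0.17    ]]), 41.420004272460936, array([[0.53277528, 0.18376247]]), array([19.93356972, 42.52214584]))
(array([[ 0.54052414, -0.15771027]]), 43.52806091308594, array([[ 0.52960837, -0.15707907]]), array([30.21859531, 41.67224922]))
```

View pics/w1.png

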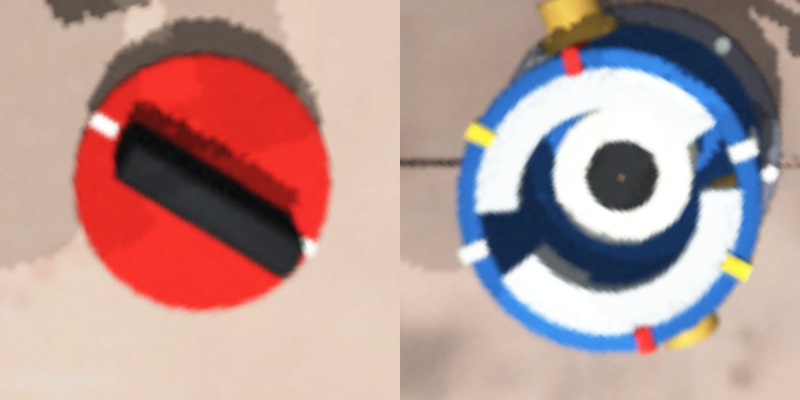

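Measured from the rectified view, the cap centre is about (0.5223, 0.1671) with the bar at -30.6°. The housing centre is about (0.5226, -0.1723) with yaw 20.8°, and its yellow and red lines agree. Next I grasp and lift the cap, then look again.

```bash
python3 - <<'E'
from h import *
C=np.array([.5223,.1671]);H=np.array([.5226,-.1723])
for s in (0,180):
    q=[arm.solve_ik([*p,z],R(np.radians(a+s))) for p,z,a in ((C,.036,59.4),(C,.15,59.4),(H,.15,110.8),(H,.095,110.8),(H,.095,62.8))]
    print(s,[None if x is None else np.round(x,0) for x in q])
E
```

```text
0 [array([ 12.,  36.,  98.,  -0.,  46., -48.]), array([ 12.,  26.,  92.,  -0.,  61., -48.]), array([ -24.,   27.,   92.,   -0.,   61., -135.]), array([ -24.,   31.,   95.,   -0.,   54., -135.]), array([-24.,  31.,  95.,  -0.,  54., -87.])]
180 [array([ 12.,  36.,  98.,  -0.,  46., 132.]), array([ 12.,  26.,  92.,  -0.,  61., 132.]), array([-24.,  27.,  92.,  -0.,  61.,  45.]), array([-24.,  31.,  95.,  -0.,  54.,  45.]), array([-24.,  31.,  95.,  -0.,  54.,  93.])]
```

```bash
python3 - <<'E'
from h import *
C=np.array([.5223,.1671]);r=R(np.radians(59.4))
arm.move_to([*C,.13],r)
arm.move_l([*C,.036],feed=.12); print(arm.current_force())
arm.grip(.004); print(arm.current_width(),arm.current_grasp_force(),arm.current_ee_pos())
p=arm.current_ee_pos(); arm.move_l([p[0],p[1],.15],feed=.15); arm.sleep(.2)
save('wrist','g1'); print(arm.current_ee_pos(),arm.current_t(),arm.current_force(),arm.current_width())
H=np.array([.5226,-.1723]); arm.move_to([*H,.15],R(np.radians(110.8))); arm.sleep(.2); save('wrist','g2')
print(arm.current_t(),arm.current_ee_pos())
a=cv2.imread('pics/g1.png')[120:400,120:520];b=cv2.imread('pics/g2.png')[120:400,120:520]
cv2.imwrite('pics/g.png',np.hstack([a,b]))
E
```

```text
[ 0.19583972  0.13676165 -0.14447753]
0.013645293976856425 29.99316394329071 [0.5222187  0.16708243 0.03590999]
[0.5219222  0.16704125 0.14932363] 8.4417 [ 0.44490281 -0.39029436 -1.63653114] 0.01411150756383647
10.1083 [ 0.52275235 -0.17174794  0.14997634]
```

View pics/g.png

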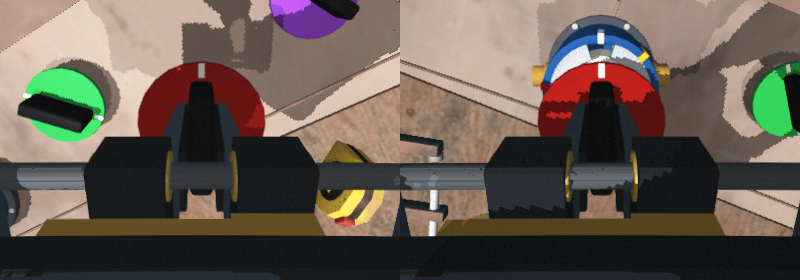

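```bash
python3 - <<'E'
from h import *
H=[.5226,-.1723]
P=np.load('pics/g2.npz')
a=warp('g1',[.5222,.1671],.146,.065);b=warp('g2',H,.085,.065)
def draw(i,c,z,rad,off=(0,0)):
    n=400;t=np.linspace(0,2*np.pi,720)
    for x,y in zip(rad*np.cos(t)+off[0],rad*np.sin(t)+off[1]):
        cv2.circle(i,(int(200+x/.000325),int(200-y/.000325)),0,(0,255,0),-1)
draw(a,None,0,.042);draw(b,None,0,.050)
cv2.imwrite('pics/w2.png',np.hstack([a,b])[:,:,::-1])
E
```

```text
(no output)
```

View pics/w2.png

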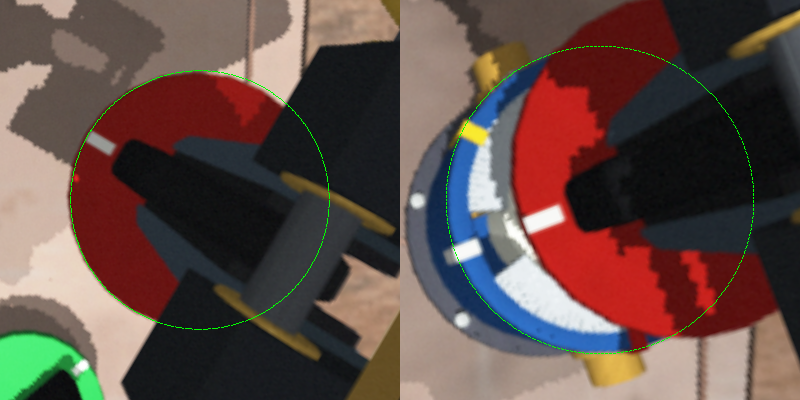

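The cap's flange matches the predicted circle, so it is centred in the grip. The rim matches to about 0.5 mm and the yaw reads about 20.5°. Next I insert it in guarded steps.

```bash
cat >> h.py <<'E'
def f(): return np.round(np.r_[arm.current_force(),arm.current_torque()[2]],2)
E
python3 - <<'E'
from h import *
H=np.array([.5228,-.1724]); r=R(np.radians(110.5))
arm.move_l([*H,.128],r,feed=.06); arm.sleep(.3); f0=f(); print(f0,arm.current_ee_pos())
z=.128
while z>.0935:
    z-=.002; arm.move_l([*H,z],r,feed=.03); d=f()-f0; print(round(z,4),d,np.round(arm.current_ee_pos(),4))
    if abs(d[2])>8 or np.hypot(d[0],d[1])>8: break
print(arm.current_t(),arm.current_width())
E
```

```text
[-0.61 -0.44 -1.51  0.01] [ 0.52294267 -0.17246849  0.12823882]
0.126 [ 0.84  0.71 -0.84 -0.03] [ 0.5227 -0.1724  0.1259]
0.124 [ 0.71  1.04 -0.32 -0.01] [ 0.5227 -0.1723  0.1239]
0.122 [ 0.18  0.1  -0.09  0.01] [ 0.5227 -0.1724  0.1219]
0.12 [ 1.13  0.7  -0.96  0.01] [ 0.5227 -0.1724  0.1199]
0.118 [ 0.43  0.53 -0.17 -0.02] [ 0.5227 -0.1724  0.1179]
0.116 [ 2.05  0.21 -0.91  0.02] [ 0.5227 -0.1724  0.1159]
0.114 [ 1.07  0.47  0.32 -0.03] [ 0.5227 -0.1724  0.1139]
0.112 [ 0.72  0.23  0.16 -0.01] [ 0.5227 -0.1723  0.1119]
0.11 [-0.05  1.33  0.13  0.02] [ 0.5227 -0.1724  0.1099]
0.108 [ 0.04 -0.06  0.05  0.06] [ 0.5227 -0.1723  0.1079]
0.106 [ 1.23  0.76  0.09 -0.01] [ 0.5227 -0.1723  0.1059]
0.104 [ 0.59  1.   -0.16  0.01] [ 0.5227 -0.1724  0.1039]
0.102 [0.3  0.08 0.03 0.01] [ 0.5227 -0.1724  0.1019]
0.1 [ 0.22  0.5  -0.31 -0.02] [ 0.5227 -0.1724  0.0999]
0.098 [ 1.41  0.74 -0.88 -0.01] [ 0.5227 -0.1724  0.0979]
0.096 [ 0.53  0.61 -0.47  0.  ] [ 0.5227 -0.1724  0.0959]
0.094 [-0.1   0.81  7.21  0.  ] [ 0.5231 -0.1725  0.0944]
0.092 [-1.99  4.25 23.86  0.05] [ 0.5234 -0.1724  0.0932]
15.425 0.01427473233143309
```

The lugs went through cleanly and the flange touched down at about 0.095. Next I relax the push and turn it clockwise by 48°.

```bash
python3 - <<'E'
from h import *
H=np.array([.5228,-.1724])
arm.move_l([*H,.0945],R(np.radians(110.5)),feed=.03); arm.sleep(.2); print(f())
for a in np.linspace(110.5,62.5,9)[1:]:
    arm.move_to([*H,.0945],R(np.radians(a)))
    t=arm.current_tool_rot()[:,1]; print(a,round(np.degrees(np.arctan2(t[1],t[0])),2),f(),np.round(arm.current_ee_pos(),4))
arm.sleep(.3); print(f(),arm.current_grasp_force(),arm.current_width())
save('wrist','e1');save('top','e2');print(arm.current_t())
a=warp('e1',H,.091,.065)
b=warp('e2',H,.085,.065)
cv2.imwrite('pics/w3.png',np.hstack([a,b])[:,:,::-1])
E
```

```text
[-0.19 -0.03 -1.7  -0.05]
104.5 104.65 [ 1.48 -0.55 -1.72  0.05] [ 0.5227 -0.1724  0.0943]
98.5 98.78 [-0.85  0.03 -1.96  0.05] [ 0.5228 -0.1724  0.0944]
92.5 92.83 [-0.22  0.46 -2.61  0.05] [ 0.5227 -0.1724  0.0945]
86.5 86.85 [-1.38 -0.51 -2.61  0.07] [ 0.5227 -0.1724  0.0945]
80.5 80.86 [-0.74  1.31 -2.73  0.06] [ 0.5228 -0.1724  0.0945]
74.5 74.87 [-0.16  1.31 -2.97  0.05] [ 0.5228 -0.1724  0.0945]
68.5 68.87 [-1.51  1.42 -3.26  0.13] [ 0.5228 -0.1723  0.0945]
62.5 62.87 [-0.32  1.79 -3.16  0.09] [ 0.5228 -0.1723  0.0945]
[-0.37  1.82 -2.23  0.08] 30.000337064266205 0.013876313845494615
18.275
```

View pics/w3.png

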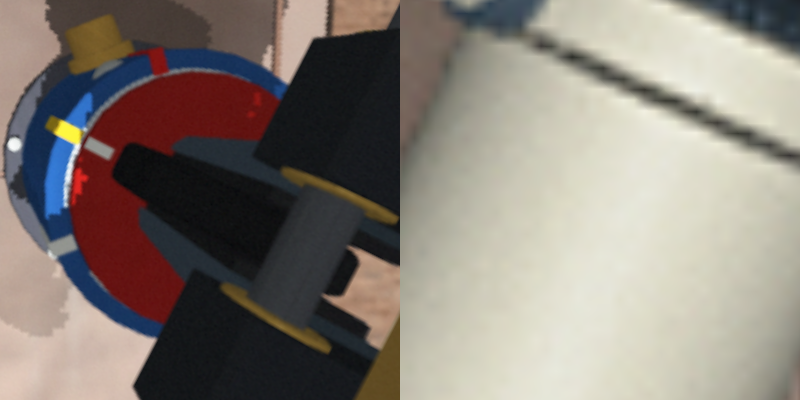

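The cap's white line (98,149) points at the yellow vent line (63,130). The flange is down, the spring torque is about 0.08 N m, and the grip is 30 N. I'm handing it in.

```bash
python3 -c "
from rig import arm
print(arm.sign_off())"
```

```text
the job is handed in; nothing more can be done
None
```

I handed the job in with the cap in the housing, its flange down on the rim and turned clockwise to the yellow vent mark, still gripped there at 30 N; the run ended without a printed verdict.

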